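# Close the canister holder with its sunk knob and wedge the canister tight

## Robot

A 6-joint arm with a two-finger parallel gripper is mounted at the origin on the work surface. World frame = base frame: x ahead of the robot, y to its left, z up, the work surface at z = 0. Lengths are in m, angles in rad, forces in N, time in s.
With the tool pointing down it reaches from about 0.325 to 0.85 m from the base axis. Payload 4.4 kg.
Tool frame: the origin (TCP) lies on the centre line of the jaws, within the pads' length; the fingertips stand 17 mm ahead of it and the grasp point (between the pads) lies 2 mm behind it; z points along the fingers, x is the direction in which the jaws open and shut, and the axes are right-handed (so a half turn about z gives the same grasp; the last joint's range is limited). The gripper opens to 94 mm and grips with 3 to 60 N. Pads are 16 mm wide; open, the fingers measure 119 mm over their backs; the gripper's body (75 mm by 177 mm) begins 78 mm behind the grasp point.
Start: joints at [-1.308, 0.207, 1.542, -0, 1.393, -0.15], TCP at [0.231, -0.526, 0.222] pointing down, gripper open.
Joint ranges: [-2.73, 2.73], [-0.86, 2.22], [0.23, 2.46], [-1.11, 4.25], [0.08, 2.63], [-2.82, 2.82]. Speed limits (rad/s): [2.79, 2.79, 3.14, 3.14, 3.14, 3.14].

## Interface

Orientations are given as a unit quaternion [x, y, z, w].
In Python, from cell import sense, capture, camera_model, sign_off, silhouettes gives the robot as it stands. The module is installed in compiled form; this text tells all that it offers.
- The arm moves only by the tool step_arm, never from a script. Its argument "motion" is a list of rows, each a list of 5 numbers: the shift along the world's x, y, z in m, then the turn about the world's z in degrees, then the closure, from 0 (fully open) to 1 (shut). In form: [[tx, ty, tz, twist, hand], ...]. A call has exactly 8 rows; each row shifts and turns the commanded pose from where the row before left it; what a row does not reach is not made up. A row lasts 1/8 s, in which the tool goes at most 62.5 mm and 10.7 degrees, less where a joint would pass 70% of its speed; a pose out of reach is approached as far as the arm can. A call with a gripper value outside its range is refused whole. The fingers move at their own pace and stop on an object; "force" is the grip in N (left out, the last holds). Time passes only in rows, so rows that do not move let the fingers close, or fill a call up. It gives the time, the measured TCP pose, the force and the opening at its end, in the units of the state.
- sense(): the state, without advancing time (a new reading comes with each control period).
- capture(name): name is "scene" or "top" or "wrist"; returns the picture (384x512x3 uint8, red, green, blue); there is no depth.
- camera_model(name): a dict with "camera_matrix" (3x3 intrinsics, pixels), "extrinsics" (4x4, takes a point from camera to world coordinates). Camera axes: x right, y down, z forward; pixel columns grow to the right and rows downward; lengths in m; the calibration is good to about 2 mm. A picture is of the moment at which its call begins: read the wrist's pose just before it. camera_model takes no time and is no camera call; for the wrist camera it gives the pose at the moment of the call.
- sign_off(): hands the job in, once; it reports no verdict.
Trained networks look in the newest picture that a camera, given by its name, has taken for a name from the list of things; names that differ only in an ending like _2 or _b are one class to them, and where a whole thing is asked for, a point or a joint stands for the part that bears it (a point fixed in the world has none). Each returns a list of dicts, best first, with "score" (0 to 1); they miss things now and then, are a little off and sometimes report something else, mostly with a low value. They report only what shows in the picture. A call takes as long as a camera call. They do not tell look-alikes from the thing itself.
- silhouettes(query, camera): "pixels" (384x512 bool, what is visible of it) and "box" ([left, top, right, bottom] in pixels, round what is visible of it).
The state is a dict: "t": time; "joint_positions": joint angles; "joint_vel": joint speeds; "joint_efforts": joint torques, N m; "eef_pos": TCP position; "orientation": TCP orientation; "force": force on the tool from outside, world axes, zero at the start; "wrist_torque": the same for the moment, N m; "opening": finger opening in m.
Only numpy, scipy, OpenCV 4.12 (cv2) and the standard library are available. Lean on these libraries where they do the work, as an engineer would, in place of code of your own. Each camera call takes 0.05 s, during which the arm holds its last target.

## Task

The chrome swab canister rattles in its holder: first turn the knob that is sunk in the holder's round well clockwise as far as it goes, so that the sliding cheek closes up. Then lift the small grey plastic wedge out of its slotted rest and push it, standing as it stood and thin end first, along the sliding cheek into the gap between that cheek and the canister firmly until it jams and holds the canister tight; let go of it there. Do not tip the canister or shift the tub, dish, tweezers, jar or light switch.

Things in the scene. Friction and masses are not known exactly. Their poses are not given: they have to be found in the camera images.
- holder: Fixed canister holder, plastic, 56 mm high. Origin: on the shelf, near under the canister. x points the way the wedge is pushed (away from the robot at yaw 0), y left, z up. Grey floor plate: top at z 6 mm, x -125 to +50, y -56 to +74, so it runs out in front of the gap and the wedge can be set down there.
- canister_seat (a point): Point on the holder's floor plate (holder x +4, y -6 mm) where the canister's axis comes when it is pushed home against the grey sprung pad of the fixed cheek (face at holder y -38, x -24 to +32, up to z 42 mm; gives way up to 5 mm in -y, 4 N per mm) and the white back stop (face at holder x +36).
- well_rim (a point): Centre of the mouth of the holder's round white well, in which the knob is sunk: holder x 0, y +116, z 56 mm. Inner radius 40, outer radius 46 mm, inner floor 50 mm below the rim.
- knob (a joint): Angle of the sunk knob in rad: 0 fully open, grows as the knob is turned clockwise seen from above, hard stop at 2.4 (cheek closed). Starts at 0.2 to 0.8. Stays where it is left; turning takes about 0.2 N m. It drives the sliding cheek 8 mm per rad.
- knob_grip (a point): On the knob's vertical axis, 33 mm above the shelf, at gripping height. The knob is a bar 44 mm long (this point's x axis), 12 mm thick (its y axis), from z 8 to 44 mm; its top is 12 mm below the well's rim. 34 mm between the bar's flat sides and the well's wall: open the fingers only as far as needed before entering.
- jaw_face (a point): On the sliding cheek: middle of the front (robot-side) edge of the face towards the canister, 26 mm above the shelf. The face is a plane along holder x -12 to +50 mm; the cheek is 10 mm thick behind it (+y), z 7 to 45 mm. With the knob at its stop the face lies at holder y +36.5, leaving 10.5 mm to the canister when that is pushed home.
- canister_mid (a point): Centre of the loose chrome canister: upright cylinder of radius 32, height 60 mm, standing on the holder's floor plate with a few mm of play; smooth, about 0.2 kg.
- rest: Fixed white slotted rest in which the wedge stands. Origin: centre of underside, on the shelf. Floor 4 mm thick, 44 x 36 mm; two side walls along its x axis, 34 mm long, 5 mm thick, 22 mm apart, up to z 40 mm, level with the wedge's top; open at both ends, so the wedge can be taken only by its two ends.
- wedge_mid (a point): Centre of the loose grey smooth plastic wedge (45 g), half-way up. 56 mm long (x axis, thin end towards +x), 36 mm high (z axis, up), tapering symmetrically in width (y axis) from 18 mm at the thick end to 6 mm at the thin end, 6.1 degrees each side. Its thin end in the rest points along the rest's x axis.
- wedge_nose (a point): Centre of the wedge's thin end face, 28 mm along +x from the wedge's centre. It first touches on both sides at about holder x +22; a firm push of 10 to 15 N jams it at about +26 to +36, where it stays by friction. Much more than 20 N could force the sliding cheek back.
- wedge_heel (a point): Centre of the wedge's thick end face, 28.5 mm along -x from the wedge's centre. When jammed home it still stands some 10 mm out of the sliding cheek's front edge.
- tub: Bystander: open orange plastic tub, radius 32, height 42 mm. Origin at the centre of its underside.
- dish: Bystander: white ceramic ring dish, radius 40, height 20 mm. Origin at the centre of its underside.
- tweezers: Bystander: steel tweezers lying flat, 96 mm long (x axis), 18 mm wide, 6 mm thick. Origin at the centre of the underside.
- jar: Bystander: amber glass cream jar, radius 29, height 45 mm. Origin at the centre of its underside.
- toggle (a joint): Bystander: the mirror light's toggle switch at the left of the shelf (a small lever); angle in rad, 0 at the start.
There are look-alikes about, which are no part of the job. Leave any yellow look-alike of the rest alone.

How it is judged:
By the outcome, as a careful person would: the job done as asked, in the order asked, and still so for the second after the job is handed in, with the robot touching nothing.
It also fails if it takes over 72 s, if anything falls off the work surface, if the arm or the gripper's body presses on something with over 40 N, if the wrist force passes 120 N, or if a joint passes its speed limit or range.

## Working session

There is one attempt and no reset: what is moved stays moved. The work goes in short steps, Python scripts to look and compute and a tool call to move; the robot and the scene stay as the last step left them, time stands still between calls to the robot, and variables do not carry over. Pictures are saved under pics/ and viewed, and the job is handed in when it is done.

Besides the shell and the picture viewer there is one more tool, called after "Call:" as name(argument=value, ...) on one line, values as JSON. step_arm: Moves the arm, as the interface text tells. Its arguments: {"type":"object","properties":{"motion":{"type":"array"},"force":{"type":"number"}},"required":["motion"]}

```bash
mkdir -p pics; python3 - <<'E'
from cell import *
import cv2,numpy as np
s=sense();print(s)
for n in("scene","top","wrist"):
    im=capture(n);cv2.imwrite(f"pics/{n}0.png",im[:,:,::-1]);m=camera_model(n);print(n,np.round(m["camera_matrix"],1).tolist(),np.round(m["extrinsics"],4).tolist())
E
```

```text
{'t': 0.0, 'joint_positions': array([-1.30753911e+00,  2.07429128e-01,  1.54291288e+00,  4.87520819e-07,
        1.39349232e+00, -1.50520898e-01]), 'joint_vel': array([ 4.52323092e-05, -6.65617639e-04,  1.27868258e-04, -1.74437027e-03,
        1.10496963e-04,  1.08988634e-03]), 'joint_efforts': array([-2.40066285e-03, -3.70886421e+01, -2.81416547e+01,  6.95410464e-02,
        3.61926632e-02, -1.63437057e-04]), 'eef_pos': array([ 0.23097183, -0.52574929,  0.22130507]), 'orientation': array([ 8.37278215e-01, -5.46775945e-01, -8.35784621e-04, -7.46821237e-04]), 'force': array([ 0.20844442, -0.42272045,  0.95905497]), 'wrist_torque': array([ 0.02537686, -0.01037839,  0.00177493]), 'opening': 0.09317510529612782}
scene [[429.8, 0.0, 260.6], [0.0, 429.8, 186.9], [0.0, 0.0, 1.0]] [[0.4706, 0.5832, -0.6621, 1.3403], [0.8823, -0.305, 0.3585, -0.3377], [0.0072, -0.7529, -0.6581, 0.7949], [0.0, 0.0, 0.0, 1.0]]
top [[348.8, 0.0, 256.5], [0.0, 348.8, 186.3], [0.0, 0.0, 1.0]] [[0.0275, -0.9952, 0.0943, 0.5385], [-0.9989, -0.0238, 0.0403, 0.0509], [-0.0379, -0.0953, -0.9947, 0.8523], [0.0, 0.0, 0.0, 1.0]]
wrist [[279.4, 0.0, 254.5], [0.0, 279.4, 192.8], [0.0, 0.0, 1.0]] [[0.4018, -0.8905, -0.2135, 0.293], [-0.9157, -0.3914, -0.091, -0.4974], [-0.0025, 0.232, -0.9727, 0.3838], [0.0, 0.0, 0.0, 1.0]]
```

View pics/top0.png

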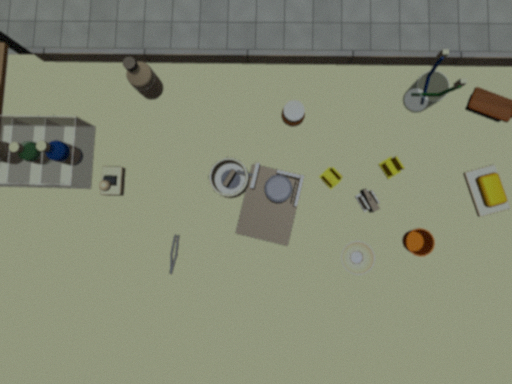

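View pics/scene0.png

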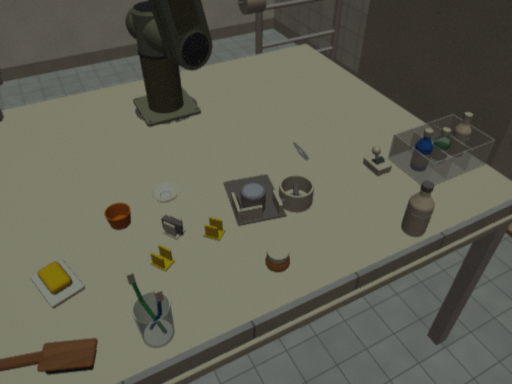

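View pics/wrist0.png

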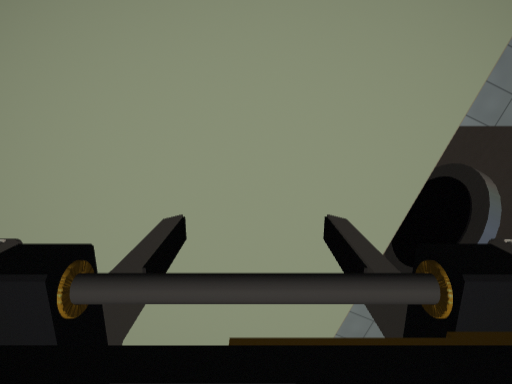

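```bash
cat > h.py <<'E'
import cv2,numpy as np
from cell import *
def p2w(m,uv,z):
    K=m["camera_matrix"];T=m["extrinsics"]
    d=T[:3,:3]@np.linalg.inv(K)@np.array([uv[0],uv[1],1.]);o=T[:3,3]
    return o+d*(z-o[2])/d[2]
def w2p(m,P):
    K=m["camera_matrix"];T=np.linalg.inv(m["extrinsics"]);P=np.atleast_2d(P)
    c=P@T[:3,:3].T+T[:3,3];q=c@K.T;return q[:,:2]/q[:,2:]
E
python3 - <<'E'
from h import *
im=cv2.imread("pics/top0.png")
cv2.imwrite("pics/top0z.png",cv2.resize(im[150:260,200:400],None,fx=4,fy=4,interpolation=cv2.INTER_CUBIC))
m=camera_model("top")
for n,uv,z in[("well",(231,180),.056),("can",(278,188),.066),("rest",(368,200),.04),("bl",(236,236),.006),("br",(288,244),.006),("tl",(254,167),.006),("tub",(420,242),.04),("dish",(357,258),.02)]: print(n,np.round(p2w(m,uv,z),4))
E
```

```text
well [0.6272 0.1424 0.056 ]
can [0.6103 0.034  0.066 ]
rest [ 0.5899 -0.1742  0.04  ]
bl [0.4972 0.1313 0.006 ]
br [0.4819 0.006  0.006 ]
tl [0.6661 0.0926 0.006 ]
tub [ 0.4976 -0.2904  0.04  ]
dish [ 0.4554 -0.154   0.02  ]
```

View pics/top0z.png

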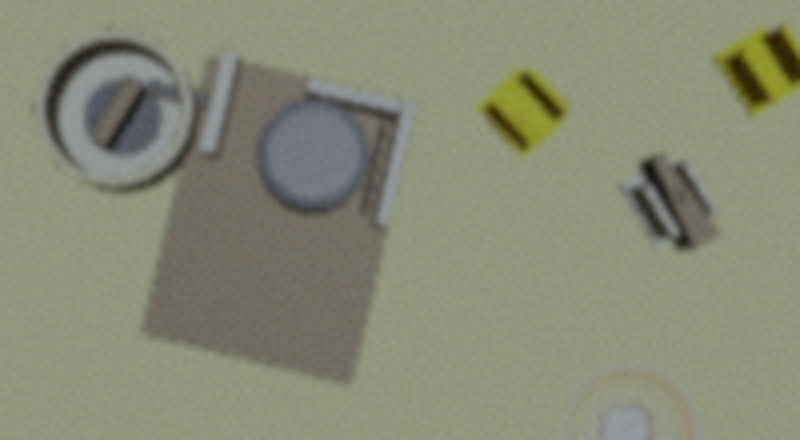

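Call:
step_arm(motion=[[0.02,0.03,0.005,5,0],[0.04,0.045,0.005,8,0],[0.04,0.045,0.005,8,0],[0.04,0.045,0,8,0],[0.04,0.045,0,8,0],[0.04,0.045,0,8,0],[0.04,0.045,0,8,0],[0.03,0.03,0,5,0]], force=20)

```text
t: 1.15
eef_pos: [0.5223, -0.1941, 0.2372]
orientation: [0.998, -0.07, -0.0, -0.0]
force: [0.6, -0.5, -0.7]
opening: 0.094
```

```bash
cat > snap.py <<'E'
import sys,pickle
from h import *
n=sys.argv[1]
s=sense();m=camera_model("wrist");im=capture("wrist")
cv2.imwrite(f"pics/{n}.png",im[:,:,::-1]);pickle.dump((s,m),open(f"pics/{n}.pkl","wb"))
q=s["orientation"];print("t",round(s["t"],2),"pos",np.round(s["eef_pos"],4),"jaw",np.degrees(2*np.arctan2(q[1],q[0])).round(2),"q",np.round(q,4),"F",np.round(s["force"],2),"M",np.round(s["wrist_torque"],3),"open",round(s["opening"],4),"j",np.round(s["joint_positions"],2))
E
python3 snap.py w1
```

```text
t 1.15 pos [ 0.5223 -0.1941  0.2372] jaw -8.0 q [ 9.976e-01 -6.980e-02 -2.000e-04 -2.000e-04] F [ 0.56 -0.49 -0.67] M [-0.077 -0.08   0.034] open 0.094 j [-0.51  0.16  1.57  0.    1.42 -0.37]
```

View pics/w1.png

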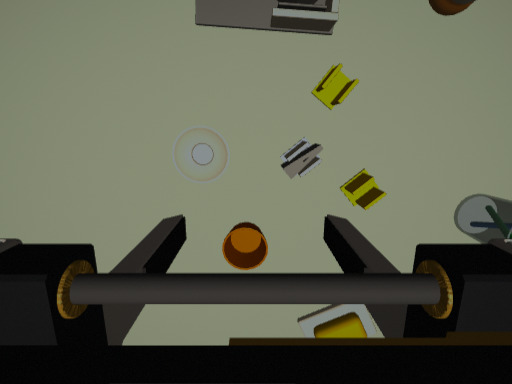

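Call:
step_arm(motion=[[0.01,0.025,0,6,0.3],[0.01,0.04,0,9,0.62],[0.01,0.045,0,9,0.62],[0.01,0.045,0,10,0.62],[0.01,0.045,0,10,0.62],[0.01,0.04,0,10,0.62],[0.01,0.035,0,10,0.62],[0.01,0.015,0,6,0.62]])

```text
t: 2.2
eef_pos: [0.601, 0.0954, 0.237]
orientation: [0.857, 0.515, -0.0, -0.0]
force: [0.4, -0.1, -0.3]
opening: 0.0355
```

```bash
python3 snap.py w2
```

```text
t 2.2 pos [0.601  0.0954 0.237 ] jaw 62.04 q [ 8.570e-01  5.153e-01 -3.000e-04 -4.000e-04] F [ 0.37 -0.14 -0.33] M [ 0.018 -0.161  0.038] open 0.0355 j [ 0.02  0.27  1.44  0.    1.44 -1.07]
```

View pics/w2.png

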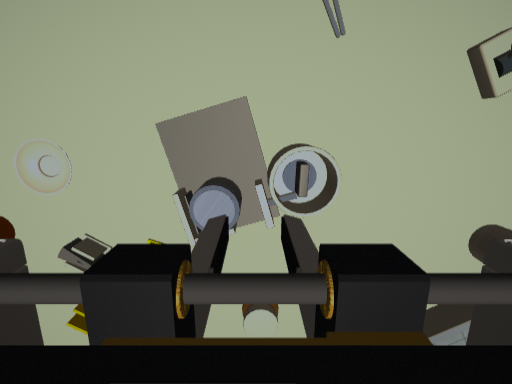

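```bash
python3 - <<'E'
import cv2
im=cv2.imread("pics/w2.png")
cv2.imwrite("pics/w2z.png",cv2.resize(im[90:240,150:350],None,fx=4,fy=4,interpolation=cv2.INTER_CUBIC))
E
```

```text
(no output)
```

View pics/w2z.png

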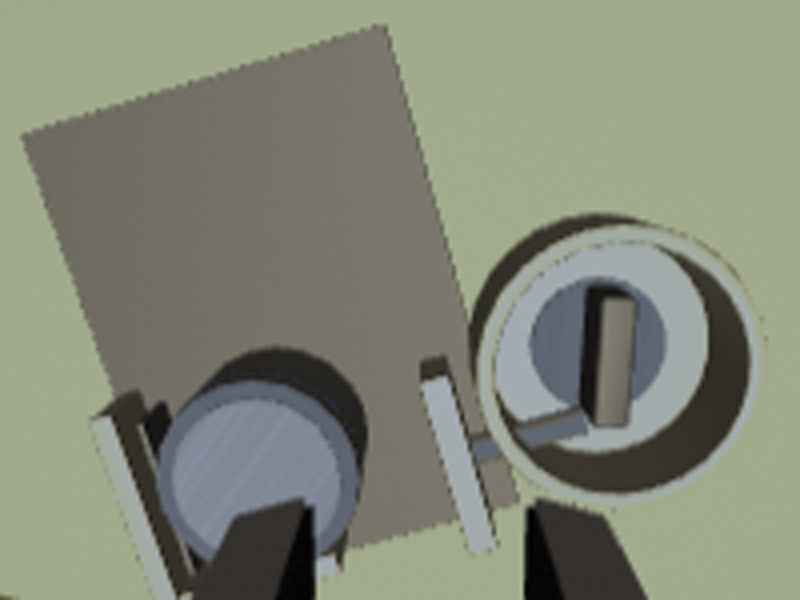

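```bash
python3 - <<'E'
from h import *
import pickle
from scipy.optimize import least_squares
s,m=pickle.load(open("pics/w2.pkl","rb"))
f=lambda x,y:np.array([150+(x+.5)/4-.5,90+(y+.5)/4-.5])
pts=[((22,135),(-125,-56,6)),((385,27),(-125,74,6)),((520,503),(50,74,6)),((619,365),(0,116,56))]
uv=np.array([f(*a) for a,_ in pts]);H=np.array([b for _,b in pts])/1000
def W(p,H):
    c,s_=np.cos(p[2]),np.sin(p[2]);return np.c_[p[0]+c*H[:,0]-s_*H[:,1],p[1]+s_*H[:,0]+c*H[:,1],H[:,2]]
r=least_squares(lambda p:(w2p(m,W(p,H))-uv).ravel(),[.6,.03,-.2])
print(r.x[:2],np.degrees(r.x[2]),r.fun.round(2))
np.save("holder.npy",r.x)
for n,a in[("rim",(619,365))]: print(n,p2w(m,f(*a),.056))
k=[p2w(m,f(*a),.044)for a in[(605,297),(637,298),(597,425),(630,427)]]
print(np.round(k,4),"c",np.mean(k,0).round(4));d=(k[0]+k[1]-k[2]-k[3]);print("bar dir",np.degrees(np.arctan2(d[1],d[0])),np.linalg.norm(d)/2)
print("well from pose",W(r.x,np.array([[0,.116,.056]])))
c=[p2w(m,f(*a),.045)for a in[(422,380),(450,375),(468,553),(496,548)]]
R=np.array([[np.cos(r.x[2]),np.sin(r.x[2])],[-np.sin(r.x[2]),np.cos(r.x[2])]])
print("cheek in holder",[(R@(q[:2]-r.x[:2])*1000).round(1) for q in c])
# rim predicted overlay
th=np.linspace(0,6.28,200)
im=cv2.imread("pics/w2.png")
im=cv2.resize(im[90:240,150:350],None,fx=4,fy=4,interpolation=cv2.INTER_CUBIC)
def dr(Hp,col):
    u=w2p(m,W(r.x,Hp));u=((u-[150,90]+.5)*4-.5).round().astype(int);cv2.polylines(im,[u],True,col,1)
for rr in(.04,.046): dr(np.c_[rr*np.cos(th),.116+rr*np.sin(th),0*th+.056],(0,0,255))
dr(np.array([[-.125,-.056,.006],[-.125,.074,.006],[.05,.074,.006],[.05,-.056,.006]]),(255,0,0))
cv2.imwrite("pics/w2o.png",im)
E
```

```text
[0.60865841 0.03953394] -11.682423204743952 [-0.71  0.07 -0.3  -1.07  0.08 -0.11  0.86  1.2 ]
rim [0.63025402 0.15283875 0.056     ]
[[0.6113 0.1593 0.044 ]
 [0.6164 0.1682 0.044 ]
 [0.648  0.1387 0.044 ]
 [0.6537 0.1479 0.044 ]] c [0.6324 0.1535 0.044 ]
bar dir 151.085418094272 0.04226710538127385
well from pose [[0.63214689 0.15313099 0.056     ]]
cheek in holder [array([-12.3,  54.3]), array([-11.3,  63.4]), array([49. , 52.5]), array([49.9, 62. ])]
```

View pics/w2o.png

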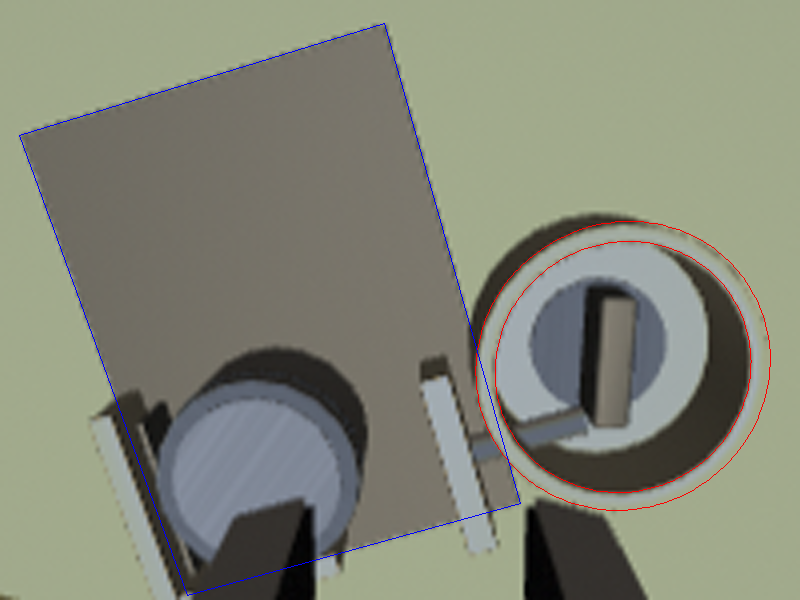

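Call:
step_arm(motion=[[0.008,0.012,-0.01,-1,0.62],[0.01,0.02,-0.02,0,0.62],[0.01,0.02,-0.025,0,0.62],[0.0025,0.0055,-0.025,0,0.62],[0,0,-0.02,0,0.62],[0,0,-0.01,0,0.62],[0,0,0,0,0.62],[0,0,0,0,0.62]])

```text
t: 3.25
eef_pos: [0.6325, 0.1507, 0.1287]
orientation: [0.863, 0.505, 0.001, 0.0]
force: [-0.0, -0.5, -0.1]
opening: 0.0357
```

```bash
python3 snap.py w3
```

```text
t 3.25 pos [0.6325 0.1507 0.1287] jaw 60.66 q [8.631e-01 5.050e-01 9.000e-04 4.000e-04] F [-0.04 -0.53 -0.11] M [-0.011 -0.137  0.056] open 0.0357 j [ 0.1   0.44  1.43 -0.    1.26 -0.96]
```

View pics/w3.png

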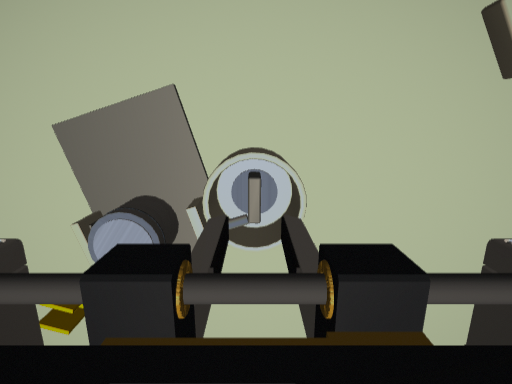

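```bash
python3 - <<'E'
from h import *
import pickle
s,m=pickle.load(open("pics/w3.pkl","rb"))
im=cv2.imread("pics/w3.png")
u0,v0=195,140
im=cv2.resize(im[140:260,195:315],None,fx=5,fy=5,interpolation=cv2.INTER_CUBIC)
th=np.linspace(0,6.28,200)
c=(.632,.153)
def dr(P,col):
    u=w2p(m,P);u=((u-[u0,v0]+.5)*5-.5).round().astype(int);cv2.polylines(im,[u],True,col,1)
for r in(.04,.046): dr(np.c_[c[0]+r*np.cos(th),c[1]+r*np.sin(th),0*th+.056],(0,0,255))
a=np.radians(-29);e=np.array([np.cos(a),np.sin(a)]);n=np.array([-e[1],e[0]])
dr(np.array([[*(np.array(c)+x*e+y*n),.044] for x,y in((-.022,-.006),(.022,-.006),(.022,.006),(-.022,.006))]),(255,0,0))
dr(np.c_[s["eef_pos"][None],].repeat(2,0)*[1,1,0]+[0,0,.044],(0,255,0))
cv2.imwrite("pics/w3o.png",im)
E
```

```text
(no output)
```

View pics/w3o.png

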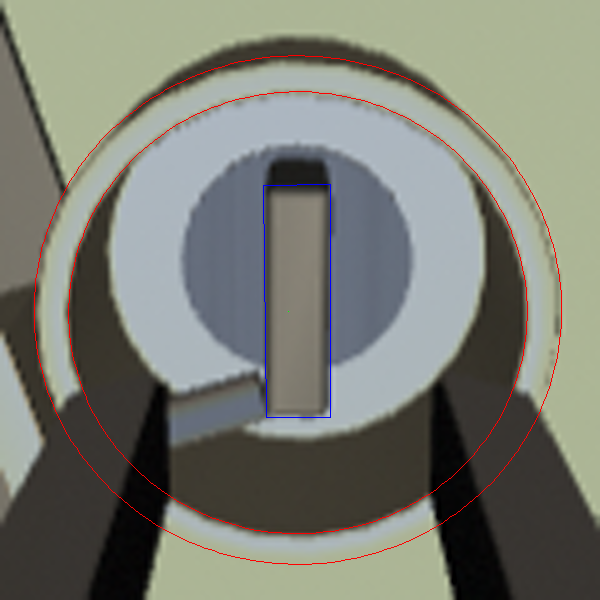

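```bash
python3 - <<'E'
from h import *
import pickle
s2,m2=pickle.load(open("pics/w2.pkl","rb"));s3,m3=pickle.load(open("pics/w3.pkl","rb"))
def P(m): return m["camera_matrix"]@np.linalg.inv(m["extrinsics"])[:3]
a=[(583,408),(590,430)];b=[(258,373),(265,395)]
for x,y in zip(a,b):
    u2=np.array([150+(x[0]+.5)/4-.5,90+(x[1]+.5)/4-.5]);u3=np.array([195+(y[0]+.5)/5-.5,140+(y[1]+.5)/5-.5])
    X=cv2.triangulatePoints(P(m2),P(m3),u2,u3);X=(X[:3]/X[3]).ravel();print(X.round(4), np.round(X[:2]-[.632,.153],4))
E
```

```text
[0.6442 0.1375 0.0302] [ 0.0122 -0.0155]
[0.6504 0.1363 0.0305] [ 0.0184 -0.0167]
```

Call:
step_arm(motion=[[0,0.002,-0.01,0,0.62],[0,0,-0.018,0,0.62],[0,0,-0.018,0,0.62],[0,0,-0.018,0,0.62],[0,0,-0.016,0,0.62],[0,0,-0.012,0,0.62],[0,0,-0.004,0,0.62],[0,0,0,0,0.75]])

```text
t: 4.3
eef_pos: [0.6318, 0.153, 0.0314]
orientation: [0.863, 0.505, 0.0, 0.0]
force: [0.2, -0.2, -0.1]
opening: 0.0291
```

Call:
step_arm(motion=[[0,0,0,0,0.9],[0,0,0,0,1],[0,0,0,0,1],[0,0,0,0,1],[0,0,0,-3,1],[0,0,0,-6,1],[0,0,0,-8,1],[0,0,0,-8,1]], force=40)

```text
t: 5.3
eef_pos: [0.6316, 0.1514, 0.0323]
orientation: [0.952, 0.305, -0.001, 0.001]
force: [-1.9, -3.6, 2.9]
opening: 0.0119
```

```bash
cat > st.py <<'E'
from h import *
s=sense();q=s["orientation"];print("t",round(s["t"],2),"pos",np.round(s["eef_pos"],4),"jaw",np.degrees(2*np.arctan2(q[1],q[0])).round(2),"F",np.round(s["force"],2),"M",np.round(s["wrist_torque"],3),"open",round(s["opening"],4),"j",np.round(s["joint_positions"],2))
E
python3 st.py
```

```text
t 5.3 pos [0.6316 0.1514 0.0323] jaw 35.5 F [-1.94 -3.58  2.94] M [-0.688  0.216  0.176] open 0.0119 j [ 0.1   0.56  1.48 -0.    1.1  -0.51]
```

Call:
step_arm(motion=[[0,0,0,-9,1],[0,0,0,-9,1],[0,0,0,-9,1],[0,0,0,-9,1],[0,0,0,-9,1],[0,0,0,-9,1],[0,0,0,-9,1],[0,0,0,-9,1]])

```text
t: 6.3
eef_pos: [0.6327, 0.1514, 0.0323]
orientation: [0.95, -0.313, 0.001, 0.001]
force: [1.8, -3.5, 0.9]
opening: 0.0118
```

```bash
python3 st.py
```

```text
t 6.3 pos [0.6327 0.1514 0.0323] jaw -36.54 F [ 1.76 -3.53  0.93] M [-0.735 -0.047  0.194] open 0.0118 j [ 0.1   0.56  1.48 -0.    1.1   0.74]
```

Call:
step_arm(motion=[[0,0,0,-6,1],[0,0,0,-5,1],[0,0,0,-4,1],[0,0,0,-3,1],[0,0,0,-3,1],[0,0,0,-1,1],[0,0,0,-1,1],[0,0,0,0,1]])

```text
t: 7.3
eef_pos: [0.6329, 0.1512, 0.0323]
orientation: [0.869, -0.494, 0.002, 0.001]
force: [0.7, -5.5, 0.8]
opening: 0.0118
```

```bash
python3 st.py
```

```text
t 7.3 pos [0.6329 0.1512 0.0323] jaw -59.25 F [ 0.74 -5.54  0.78] M [-0.934 -0.107  0.186] open 0.0118 j [ 0.1   0.56  1.48 -0.    1.1   1.14]
```

Torque is still at friction level, so not yet at the stop. A bit further.

Call:
step_arm(motion=[[0,0,0,-1,1],[0,0,0,-1,1],[0,0,0,-1,1],[0,0,0,-1,1],[0,0,0,-1,1],[0,0,0,0,1],[0,0,0,0,1],[0,0,0,0,1]])

```text
t: 8.3
eef_pos: [0.6329, 0.1511, 0.0324]
orientation: [0.848, -0.531, 0.002, 0.001]
force: [1.8, -6.0, -0.1]
opening: 0.0121
```

```bash
python3 st.py
```

```text
t 8.3 pos [0.6329 0.1511 0.0324] jaw -64.09 F [ 1.8  -6.03 -0.11] M [-0.935 -0.179  0.888] open 0.0121 j [ 0.1   0.56  1.48 -0.    1.1   1.22]
```

Call:
step_arm(motion=[[0,0,0,0,0.72],[0,0,0,0,0.72],[0,0,0,0,0.72],[0,0,0.01,0,0.72],[0,0,0.02,0,0.72],[0,0,0.03,0,0.72],[0,0,0.04,0,0.72],[0,0,0.05,0,0.5]])

```text
t: 9.3
eef_pos: [0.6312, 0.153, 0.1835]
orientation: [0.847, -0.532, -0.0, 0.0]
force: [-0.3, -0.1, 0.1]
opening: 0.0331
```

Call:
step_arm(motion=[[-0.01,-0.02,0.03,2,0.2],[-0.015,-0.04,0.02,5,0.2],[-0.015,-0.045,0,6,0.2],[-0.015,-0.045,0,6,0.2],[-0.015,-0.035,0,6,0.2],[-0.005,-0.01,0,2,0.2],[0,0,0,0,0.2],[0,0,0,0,0.2]])

```text
t: 10.3
eef_pos: [0.5572, -0.0415, 0.2325]
orientation: [0.947, -0.32, 0.001, -0.0]
force: [0.6, -0.3, -1.1]
opening: 0.0749
```

```bash
python3 snap.py w4
```

```text
t 10.3 pos [ 0.5572 -0.0415  0.2325] jaw -37.3 q [ 9.475e-01 -3.198e-01  8.000e-04 -3.000e-04] F [ 0.59 -0.31 -1.08] M [-0.049 -0.052 -0.053] open 0.0749 j [-0.23  0.16  1.57  0.    1.41  0.42]
```

View pics/w4.png

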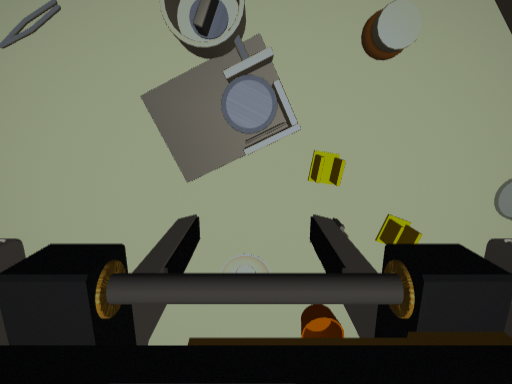

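```bash
python3 - <<'E'
import cv2
im=cv2.imread("pics/w4.png")
cv2.imwrite("pics/w4z.png",cv2.resize(im[0:185,135:310],None,fx=4,fy=4,interpolation=cv2.INTER_CUBIC)[:600*2])
E
python3 - <<'E'
from h import *
import pickle
s,m=pickle.load(open("pics/w4.pkl","rb"));p=np.load("holder.npy")
im=cv2.imread("pics/w4.png")
u0,v0,k=135,30,4
im=cv2.resize(im[30:185,135:310],None,fx=k,fy=k,interpolation=cv2.INTER_CUBIC)
def W(p,H):
    H=np.array(H)/1000;c,s_=np.cos(p[2]),np.sin(p[2]);return np.c_[p[0]+c*H[:,0]-s_*H[:,1],p[1]+s_*H[:,0]+c*H[:,1],H[:,2]]
def dr(H,col):
    u=w2p(m,W(p,H));u=((u-[u0,v0]+.5)*k-.5).round().astype(int);cv2.polylines(im,[u],True,col,1)
dr([[-125,-56,6],[-125,74,6],[50,74,6],[50,-56,6]],(255,0,0))
dr([[-12,36.5,45],[-12,46.5,45],[50,46.5,45],[50,36.5,45]],(0,0,255))
th=np.linspace(0,6.28,100)
dr(np.c_[4+32*np.cos(th),-6+32*np.sin(th),66+0*th],(0,255,0))
cv2.imwrite("pics/w4o.png",im)
E
```

```text
(no output)
```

View pics/w4o.png

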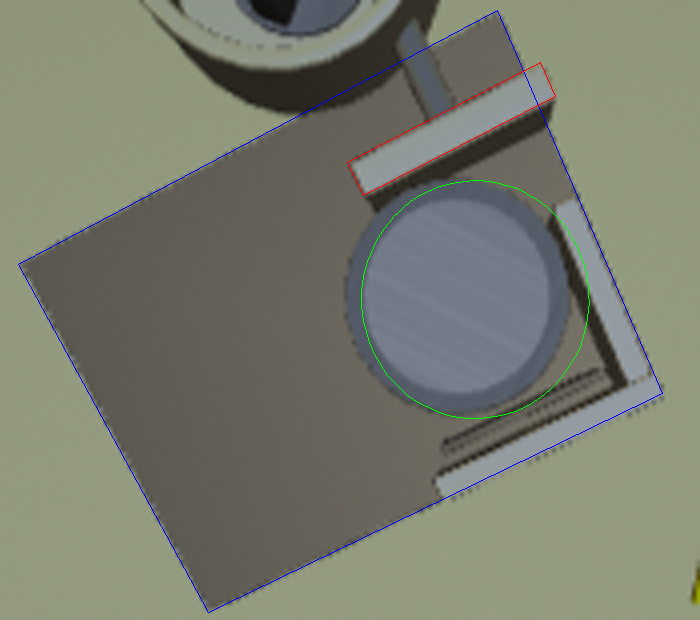

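Call:
step_arm(motion=[[0,-0.02,0,5,0.2],[0.003,-0.03,-0.01,10,0.2],[0.003,-0.035,-0.01,10,0.2],[0.003,-0.035,-0.01,10,0.2],[0.003,-0.025,-0.01,10,0.2],[0.003,-0.015,-0.01,10,0.2],[0,0,0,10,0.2],[0,0,0,5,0.2]])

```text
t: 11.35
eef_pos: [0.5721, -0.2014, 0.1811]
orientation: [0.959, 0.283, -0.0, -0.0]
force: [0.0, 0.2, -0.5]
opening: 0.0754
```

```bash
python3 snap.py w5
```

```text
t 11.35 pos [ 0.5721 -0.2014  0.1811] jaw 32.93 q [ 9.590e-01  2.835e-01 -2.000e-04 -3.000e-04] F [ 0.04  0.15 -0.45] M [ 0.015 -0.171  0.009] open 0.0754 j [-0.48  0.31  1.5   0.    1.33 -1.06]
```

View pics/w5.png

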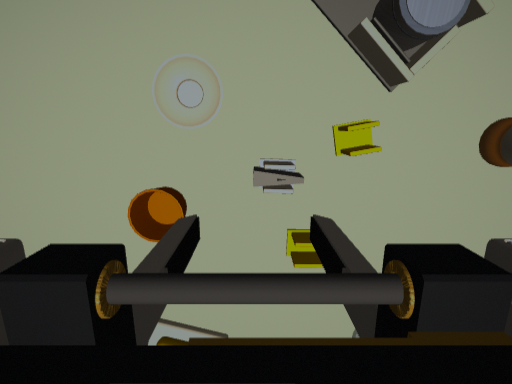

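```bash
cat > fitw.py <<'E'
import sys,pickle
from h import *
n,x,y,deg,u0,v0=sys.argv[1],*map(float,sys.argv[2:])
u0,v0=int(u0),int(v0)
s,m=pickle.load(open(f"pics/{n}.pkl","rb"));im=cv2.imread(f"pics/{n}.png");k=8
im=cv2.resize(im[v0:v0+75,u0:u0+90],None,fx=k,fy=k,interpolation=cv2.INTER_CUBIC)
a=np.radians(deg);c,s_=np.cos(a),np.sin(a)
def dr(H,col):
    H=np.array(H)/1000.;P=np.c_[x+c*H[:,0]-s_*H[:,1],y+s_*H[:,0]+c*H[:,1],H[:,2]]
    u=w2p(m,P);u=((u-[u0,v0]+.5)*k-.5).round().astype(int);cv2.polylines(im,[u],True,col,1)
dr([[-28,-9,40],[28,-3,40],[28,3,40],[-28,9,40]],(0,0,255))
dr([[-17,11,40],[17,11,40],[17,16,40],[-17,16,40]],(255,0,0))
dr([[-17,-11,40],[17,-11,40],[17,-16,40],[-17,-16,40]],(255,0,0))
cv2.imwrite(f"pics/{n}f.png",im)
E
python3 fitw.py w5 .59 -.174 31 235 145
python3 - <<'E'
from h import *
import pickle
s,m=pickle.load(open("pics/w5.pkl","rb"))
for a in[(253,178),(303,179),(278,177)]:print(p2w(m,a,.04))
E
```

```text
[ 0.56497534 -0.19061359  0.04      ]
[ 0.61189321 -0.16158472  0.04      ]
[ 0.58748387 -0.17471548  0.04      ]
```

View pics/w5f.png

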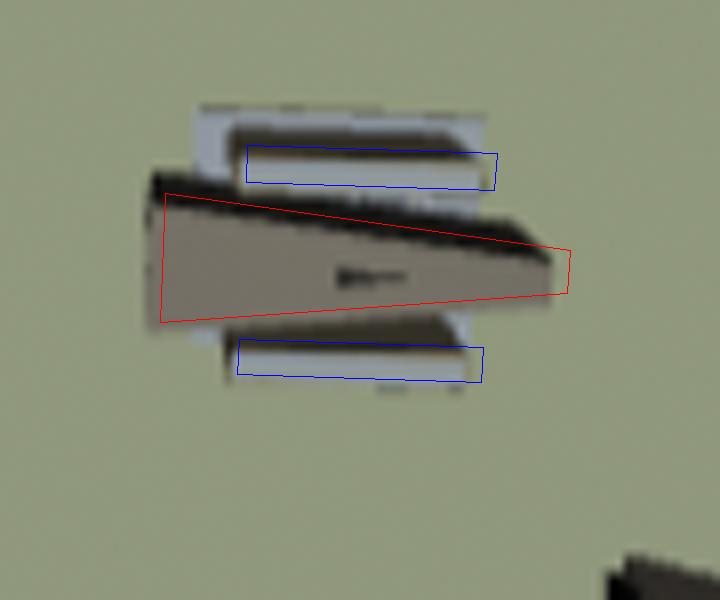

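```bash
python3 fitw.py w5 .5885 -.176 32.6 235 145
```

```text
(no output)
```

View pics/w5f.png

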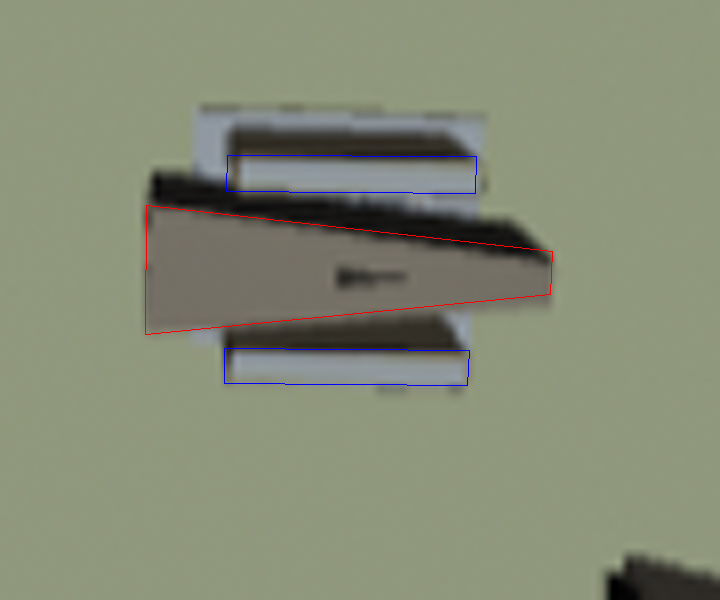

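Call:
step_arm(motion=[[0.005,0.01,-0.01,-1,0.2],[0.006,0.01,-0.02,0,0.2],[0.0055,0.005,-0.03,0,0.2],[0,0,-0.03,0,0.2],[0,0,-0.025,0,0.2],[0,0,-0.02,0,0.2],[0,0,-0.013,0,0.2],[0,0,-0.007,0,0.2]], force=15)

```text
t: 12.4
eef_pos: [0.5881, -0.1767, 0.0255]
orientation: [0.962, 0.273, -0.0, -0.0]
force: [0.4, 0.2, -0.4]
opening: 0.0748
```

```bash
python3 snap.py w6
```

```text
t 12.4 pos [ 0.5881 -0.1767  0.0255] jaw 31.71 q [ 9.620e-01  2.732e-01 -2.000e-04 -2.000e-04] F [ 0.44  0.23 -0.38] M [ 0.048 -0.091  0.021] open 0.0748 j [-0.43  0.51  1.58  0.    1.05 -0.99]
```

View pics/w6.png

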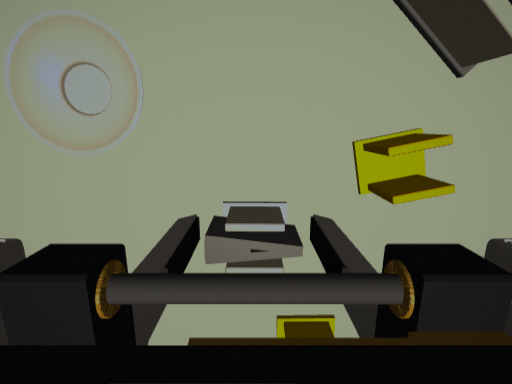

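Fingers straddle the wedge, (207–300, 240). Close and lift.

Call:
step_arm(motion=[[0,0,0,0,0.35],[0,0,0,0,0.45],[0,0,0,0,0.5],[0,0,0,0,0.5],[0,0,0.003,0,0.5],[0,0,0.01,0,0.5],[0,0,0.02,0,0.5],[0,0,0.03,0,0.5]], force=18)

```text
t: 13.45
eef_pos: [0.5877, -0.1767, 0.0903]
orientation: [0.962, 0.273, -0.0, -0.0]
force: [-0.1, -0.7, 0.0]
opening: 0.0561
```

```bash
python3 snap.py w7; python3 - <<'E'
from h import *
p=np.load("holder.npy")
def W(x,y):
    c,s=np.cos(p[2]),np.sin(p[2]);return p[0]+c*x-s*y,p[1]+s*x+c*y
a=np.radians(6.1)
for nx in(-40,-36):
    ny=36.5-3-1
    mx,my=nx-28*np.cos(a),ny-28*np.sin(a)
    print(nx,(mx,my),np.round(W(mx/1000,my/1000),4),"yaw",np.degrees(p[2])+6.1)
E
```

```text
t 13.45 pos [ 0.5877 -0.1767  0.0903] jaw 31.71 q [ 9.620e-01  2.732e-01 -5.000e-04 -4.000e-04] F [-0.09 -0.73  0.02] M [-0.041 -0.129 -0.028] open 0.0561 j [-0.43  0.42  1.55  0.    1.17 -0.99]
-40 (np.float64(-67.84146243572974), np.float64(29.52460600258547)) [0.5482 0.0822] yaw -5.582423204743952
-36 (np.float64(-63.84146243572973), np.float64(29.52460600258547)) [0.5521 0.0814] yaw -5.582423204743952
```

View pics/w7.png

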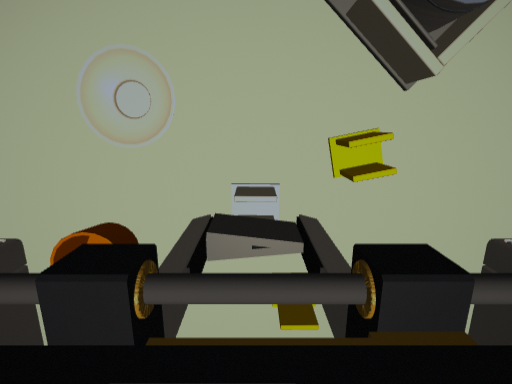

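Call:
step_arm(motion=[[-0.003,0.015,0.02,-3,0.5],[-0.006,0.04,0.015,-6,0.5],[-0.006,0.045,0,-6,0.5],[-0.006,0.045,0,-6,0.5],[-0.006,0.045,0,-6,0.5],[-0.006,0.04,0,-6,0.5],[-0.006,0.025,0,-4.3,0.5],[0,0.004,0,0,0.5]])

```text
t: 14.5
eef_pos: [0.549, 0.0834, 0.1251]
orientation: [0.999, -0.047, 0.001, 0.0]
force: [-0.1, -0.1, -0.7]
opening: 0.0562
```

Call:
step_arm(motion=[[0,0,-0.01,0,0.5],[0,0,-0.02,0,0.5],[0,0,-0.02,0,0.5],[0,0,-0.012,0,0.5],[0,0,0,0,0.5],[0,0,0,0,0.5],[0,0,0,0,0.5],[0,0,0,0,0.5]])

```text
t: 15.5
eef_pos: [0.5498, 0.0821, 0.0632]
orientation: [0.999, -0.049, 0.001, -0.0]
force: [0.2, -0.2, -0.5]
opening: 0.0561
```

```bash
python3 snap.py w8
```

```text
t 15.5 pos [0.5498 0.0821 0.0632] jaw -5.58 q [ 9.988e-01 -4.870e-02  7.000e-04 -0.000e+00] F [ 0.18 -0.16 -0.46] M [-0.023 -0.022 -0.035] open 0.0561 j [-0.01  0.35  1.72  0.    1.07  0.09]
```

View pics/w8.png

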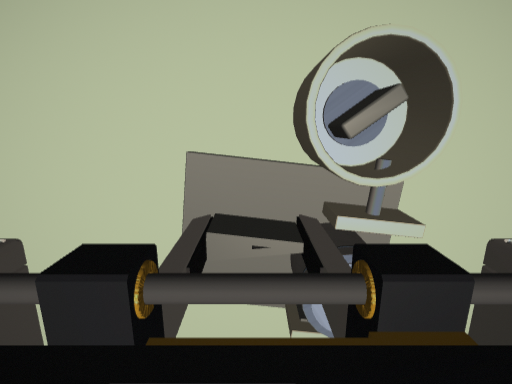

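Call:
step_arm(motion=[[0,0,-0.012,0,0.5],[0,0,-0.012,0,0.5],[0,0,-0.008,0,0.5],[0,0,-0.0035,0,0.5],[0,0,0,0,0.5],[0,0,0,0,0.38],[0,0,0,0,0.3],[0,0,0,0,0.3]])

```text
t: 16.55
eef_pos: [0.549, 0.082, 0.0265]
orientation: [0.999, -0.049, -0.0, 0.0]
force: [0.0, -0.6, -0.2]
opening: 0.0656
```

```bash
python3 st.py
```

```text
t 16.55 pos [0.549  0.082  0.0265] jaw -5.59 F [ 0.01 -0.62 -0.22] M [-0.054 -0.015 -0.042] open 0.0656 j [-0.01  0.41  1.74 -0.    1.    0.09]
```

Call:
step_arm(motion=[[0,0,0.01,0,0.3],[0,0,0.02,0,0.3],[0,0,0.03,0,0.3],[0,0,0.03,0,0.5],[-0.02,0.002,0.01,0,0.8],[-0.02,0.002,0,0,1],[-0.015,0.001,0,0,1],[0,0,0,0,1]])

```text
t: 17.55
eef_pos: [0.4933, 0.0871, 0.127]
orientation: [0.999, -0.049, -0.0, -0.0]
force: [-0.1, -0.5, 0.3]
opening: 0.019
```

```bash
python3 snap.py w9
```

```text
t 17.55 pos [0.4933 0.0871 0.127 ] jaw -5.58 q [ 9.988e-01 -4.870e-02 -2.000e-04 -0.000e+00] F [-0.1  -0.52  0.34] M [-0.057 -0.029  0.025] open 0.019 j [0.   0.15 1.82 0.   1.17 0.1 ]
```

View pics/w9.png

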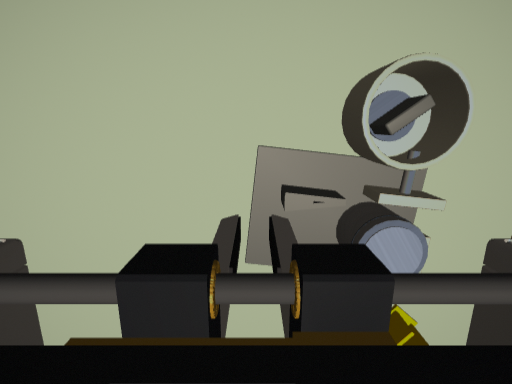

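```bash
cat > ov.py <<'E'
import sys,pickle
from h import *
n=sys.argv[1];wx,wy,wa=map(float,sys.argv[2:5]);u0,v0=int(sys.argv[5]),int(sys.argv[6]);k=float(sys.argv[7]) if len(sys.argv)>7 else 4
cx,cy=(float(sys.argv[8]),float(sys.argv[9])) if len(sys.argv)>9 else (4,-6)
s,m=pickle.load(open(f"pics/{n}.pkl","rb"));p=np.load("holder.npy")
im=cv2.imread(f"pics/{n}.png");w,h=int(800/k),int(600/k)
im=im[v0:v0+h,u0:u0+w];im=cv2.resize(im,None,fx=k,fy=k,interpolation=cv2.INTER_CUBIC)
def W(p,H):
    H=np.array(H)/1000;c,s_=np.cos(p[2]),np.sin(p[2]);return np.c_[p[0]+c*H[:,0]-s_*H[:,1],p[1]+s_*H[:,0]+c*H[:,1],H[:,2]]
def dr(H,col):
    u=w2p(m,W(p,H));u=((u-[u0,v0]+.5)*k-.5).round().astype(int);cv2.polylines(im,[u],True,col,1)
dr([[-125,-56,6],[-125,74,6],[50,74,6],[50,-56,6]],(255,0,0))
dr([[-12,36.5,45],[-12,46.5,45],[50,46.5,45],[50,36.5,45]],(0,0,255))
th=np.linspace(0,6.28,100)
dr(np.c_[cx+32*np.cos(th),cy+32*np.sin(th),66+0*th],(0,255,0))
a=np.radians(wa);c,s_=np.cos(a),np.sin(a)
dr([[wx+c*x-s_*y,wy+s_*x+c*y,42] for x,y in((-28,-9),(28,-3),(28,3),(-28,9))],(255,0,255))
cv2.imwrite(f"pics/{n}o.png",im)
E
python3 ov.py w9 -67 29.5 6.1 240 130 4.5
```

```text
(no output)
```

View pics/w9o.png

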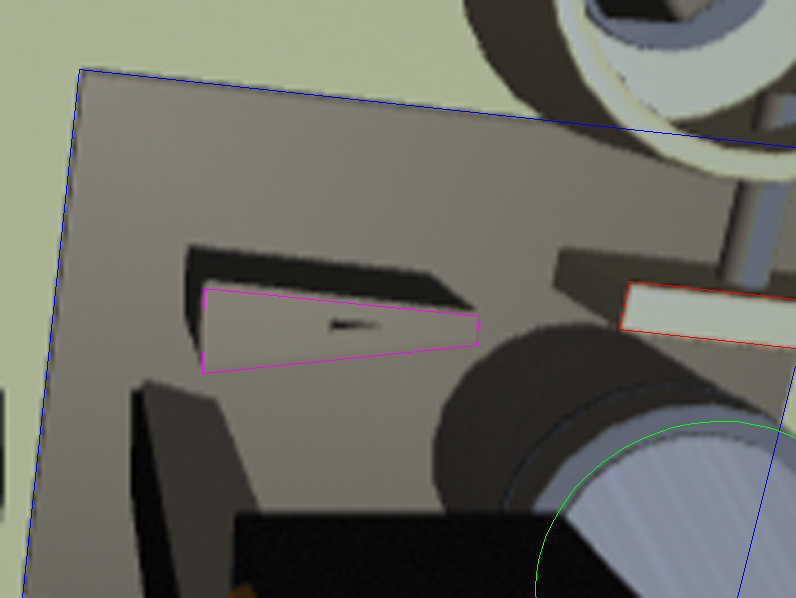

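Call:
step_arm(motion=[[0,0,0,0,0.3],[0.02,-0.002,0,0,0.25],[0.02,-0.002,0,0,0.25],[0.0155,-0.001,-0.01,0,0.25],[0,0,-0.03,0,0.25],[0,0,-0.03,0,0.25],[0,0,-0.02,0,0.25],[0,0,-0.009,0,0.25]])

```text
t: 18.6
eef_pos: [0.5492, 0.0819, 0.0263]
orientation: [0.999, -0.049, -0.001, 0.0]
force: [-0.1, -0.3, 0.2]
opening: 0.0705
```

Call:
step_arm(motion=[[0,0,0,0,0.4],[0,0,0,0,0.5],[0,0,0,0,0.5],[0,0,0.001,0,0.5],[0,-0.001,0,0,0.5],[0,-0.001,0,0,0.5],[0,0,-0.001,0,0.5],[0,0,0,0,0.3]])

```text
t: 19.6
eef_pos: [0.5499, 0.08, 0.0281]
orientation: [0.999, -0.049, 0.0, -0.0]
force: [0.1, 0.3, 0.5]
opening: 0.0627
```

```bash
python3 st.py
```

```text
t 19.6 pos [0.5499 0.08   0.0281] jaw -5.6 F [0.11 0.33 0.45] M [-0.052 -0.095 -0.008] open 0.0627 j [-0.01  0.4   1.74  0.    1.    0.09]
```

Call:
step_arm(motion=[[0,0,0.01,0,0.28],[0,0,0.02,0,0.28],[0,0,0.03,0,0.28],[-0.012,0.001,0.015,0,0.6],[-0.02,0.002,0,0,1],[-0.02,0.002,0,0,1],[0,0,0,0,1],[0,0,0,0,1]])

```text
t: 20.6
eef_pos: [0.4987, 0.0849, 0.1035]
orientation: [0.999, -0.049, 0.001, -0.0]
force: [0.1, -0.7, -0.1]
opening: 0.021
```

```bash
python3 snap.py w10;python3 ov.py w10 -67 28.3 6.1 220 120 4
```

```text
t 20.6 pos [0.4987 0.0849 0.1035] jaw -5.59 q [ 9.988e-01 -4.880e-02  9.000e-04 -0.000e+00] F [ 0.08 -0.73 -0.08] M [-0.027 -0.105  0.029] open 0.021 j [-0.    0.19  1.82 -0.    1.12  0.1 ]
```

View pics/w10o.png

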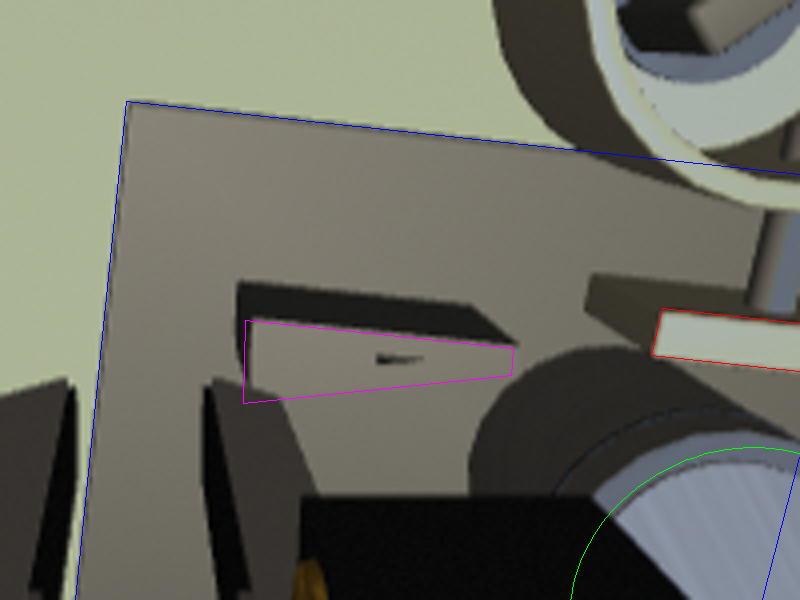

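Call:
step_arm(motion=[[0,0,0,0,1],[0,0,0,0,1],[0,0.0005,-0.01,0,1],[0,0,-0.02,0,1],[0,0,-0.02,0,1],[0,0,-0.018,0,1],[0,0,-0.006,0,1],[0,0,0,0,1]])

```text
t: 21.65
eef_pos: [0.4973, 0.0855, 0.0284]
orientation: [0.999, -0.049, -0.001, 0.0]
force: [0.5, -0.3, -0.0]
opening: 0.0005
```

```bash
python3 snap.py w11
```

```text
t 21.65 pos [0.4973 0.0855 0.0284] jaw -5.59 q [ 9.988e-01 -4.880e-02 -6.000e-04  0.000e+00] F [ 0.51 -0.3  -0.02] M [-0.035 -0.104  0.029] open 0.0005 j [-0.    0.31  1.86 -0.    0.97  0.1 ]
```

View pics/w11.png

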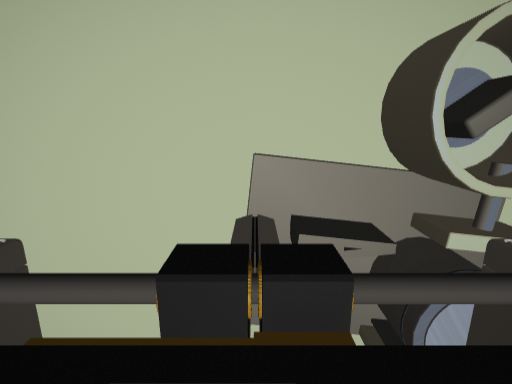

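Call:
step_arm(motion=[[0.004,-0.0008,0,0,1],[0.006,-0.0012,0,0,1],[0.006,-0.0012,0,0,1],[0.006,-0.0012,0,0,1],[0.006,-0.0012,0,0,1],[0.005,-0.001,0,0,1],[0.004,-0.0008,0,0,1],[0.002,-0.0004,0,0,1]])

```text
t: 22.7
eef_pos: [0.5369, 0.0777, 0.0289]
orientation: [0.999, -0.049, -0.0, -0.0]
force: [-0.4, 0.5, 0.0]
opening: 0.0005
```

```bash
python3 snap.py w12;python3 ov.py w12 -43 28.3 6.1 200 120 4
```

```text
t 22.7 pos [0.5369 0.0777 0.0289] jaw -5.59 q [ 0.9988 -0.0488 -0.     -0.    ] F [-0.43  0.53  0.02] M [ 0.024 -0.021  0.033] open 0.0005 j [-0.02  0.38  1.77  0.    0.99  0.08]
```

View pics/w12o.png

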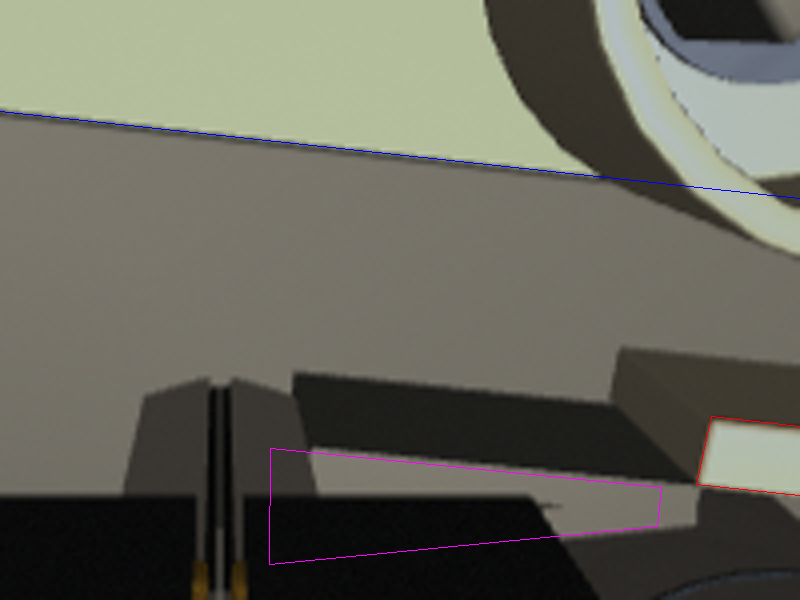

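Call:
step_arm(motion=[[0.002,-0.0008,0,0,1],[0.002,-0.0008,0,0,1],[0.002,-0.0006,0,0,1],[0.002,-0.0004,0,0,1],[0.002,-0.0004,0,0,1],[0,0,0,0,1],[0,0,0,0,1],[0,0,0,0,1]])

```text
t: 23.75
eef_pos: [0.5466, 0.0747, 0.0289]
orientation: [0.999, -0.049, -0.0, 0.0]
force: [-0.9, -0.4, 0.7]
opening: 0.0005
```

```bash
python3 snap.py w13;python3 ov.py w13 -28 28.8 6.1 200 120 4
```

```text
t 23.75 pos [0.5466 0.0747 0.0289] jaw -5.59 q [ 9.988e-01 -4.870e-02 -1.000e-04  0.000e+00] F [-0.88 -0.44  0.67] M [ 0.001  0.035 -0.027] open 0.0005 j [-0.02  0.4   1.75 -0.    1.    0.08]
```

View pics/w13o.png

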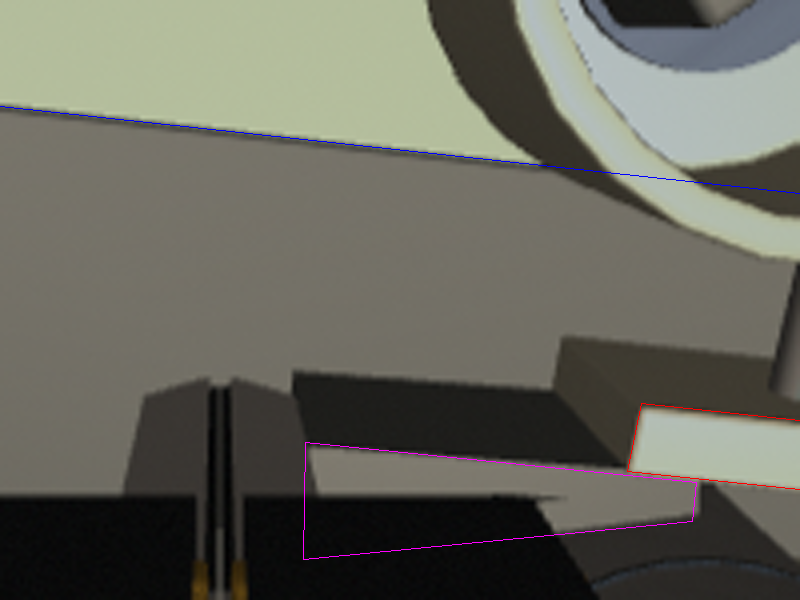

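Call:
step_arm(motion=[[0.003,-0.0006,0,0,1],[0.003,-0.0006,0,0,1],[0.003,-0.0006,0,0,1],[0.003,-0.0006,0,0,1],[0.002,-0.0004,0,0,1],[0.002,-0.0004,0,0,1],[0.001,-0.0002,0,0,1],[0,0,0,0,1]])

```text
t: 24.8
eef_pos: [0.5638, 0.0713, 0.0289]
orientation: [0.999, -0.049, 0.0, 0.0]
force: [-0.2, 0.4, -0.0]
opening: 0.0005
```

```bash
python3 st.py
```

```text
t 24.8 pos [0.5638 0.0713 0.0289] jaw -5.59 F [-0.25  0.41 -0.04] M [ 0.066  0.067 -0.014] open 0.0005 j [-0.03  0.42  1.7  -0.    1.01  0.07]
```

Call:
step_arm(motion=[[0.001,-0.0002,0,0,1],[0.001,-0.0002,0,0,1],[0.001,-0.0002,0,0,1],[0.001,-0.0002,0,0,1],[0.001,-0.0002,0,0,1],[0.001,-0.0002,0,0,1],[0,0,0,0,1],[0,0,0,0,1]])

```text
t: 25.8
eef_pos: [0.5691, 0.0703, 0.0287]
orientation: [0.999, -0.049, -0.001, -0.0]
force: [-4.3, 2.3, 0.8]
opening: 0.0005
```

```bash
python3 st.py
```

```text
t 25.8 pos [0.5691 0.0703 0.0287] jaw -5.59 F [-4.27  2.33  0.84] M [ 0.404  0.608 -0.043] open 0.0005 j [-0.03  0.43  1.69  0.    1.02  0.07]
```

Call:
step_arm(motion=[[0.001,-0.0002,0,0,1],[0.001,-0.0002,0,0,1],[0.001,-0.0002,0,0,1],[0.001,-0.0002,0,0,1],[0,0,0,0,1],[0,0,0,0,1],[0,0,0,0,1],[0,0,0,0,1]])

```text
t: 26.8
eef_pos: [0.5717, 0.0698, 0.0286]
orientation: [0.999, -0.049, -0.002, -0.0]
force: [-7.6, 3.3, 5.3]
opening: 0.0005
```

```bash
python3 st.py
```

```text
t 26.8 pos [0.5717 0.0698 0.0286] jaw -5.58 F [-7.59  3.26  5.26] M [0.54  1.129 0.049] open 0.0005 j [-0.03  0.44  1.68  0.    1.03  0.07]
```

Call:
step_arm(motion=[[0.001,-0.0002,0,0,1],[0.001,-0.0002,0,0,1],[0.001,-0.0002,0,0,1],[0,0,0,0,1],[0,0,0,0,1],[0,0,0,0,1],[0,0,0,0,1],[0,0,0,0,1]])

```text
t: 27.8
eef_pos: [0.573, 0.0693, 0.0282]
orientation: [0.999, -0.049, -0.004, -0.0]
force: [-11.0, 3.3, 5.9]
opening: 0.0004
```

```bash
python3 snap.py w14;python3 ov.py w14 0 30.5 6.1 170 130 4
```

```text
t 27.8 pos [0.573  0.0693 0.0282] jaw -5.57 q [ 9.988e-01 -4.860e-02 -4.100e-03 -2.000e-04] F [-11.02   3.34   5.94] M [0.541 1.708 0.055] open 0.0004 j [-0.03  0.44  1.67  0.    1.03  0.07]
```

View pics/w14o.png

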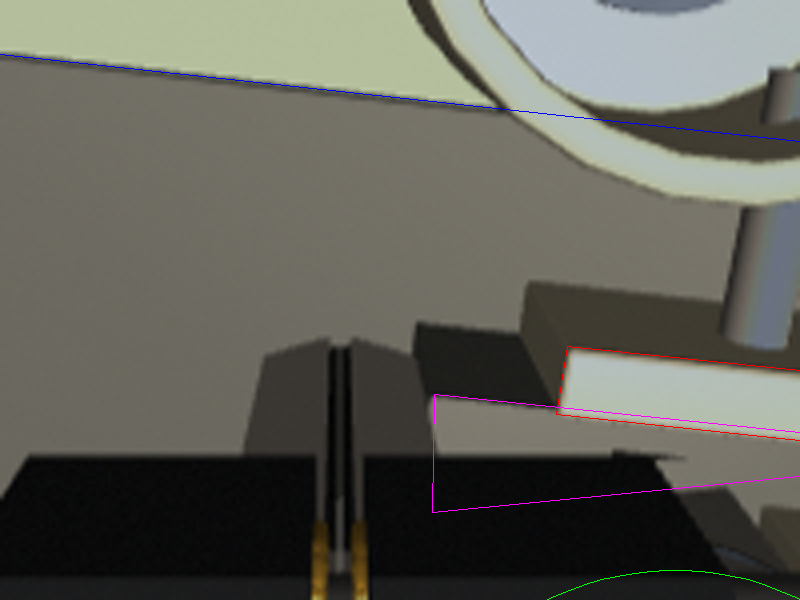

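Call:
step_arm(motion=[[0.001,-0.0002,0,0,1],[0.001,-0.0002,0,0,1],[0.001,-0.0002,0,0,1],[0,0,0,0,1],[0,0,0,0,1],[0,0,0,0,1],[0,0,0,0,1],[0,0,0,0,1]])

```text
t: 28.85
eef_pos: [0.5744, 0.0689, 0.028]
orientation: [0.999, -0.049, -0.006, -0.0]
force: [-14.2, 3.8, 8.6]
opening: 0.0004
```

```bash
python3 st.py
```

```text
t 28.85 pos [0.5744 0.0689 0.028 ] jaw -5.56 F [-14.16   3.79   8.6 ] M [0.562 2.253 0.046] open 0.0004 j [-0.03  0.45  1.67  0.    1.04  0.07]
```

Call:
step_arm(motion=[[-0.002,0.0004,0,0,1],[-0.003,0.0006,0,0,1],[-0.004,0.0008,0,0,1],[-0.006,0.0012,0,0,1],[-0.01,0.002,0,0,1],[-0.01,0.002,0.01,0,1],[-0.01,0.002,0.03,0,1],[0,0,0.03,0,1]])

```text
t: 29.85
eef_pos: [0.5332, 0.0774, 0.0999]
orientation: [0.999, -0.049, -0.001, 0.0]
force: [0.6, 1.1, 0.1]
opening: 0.0003
```

Call:
step_arm(motion=[[0,0,0.03,0,1],[0,0,0.03,0,1],[0,-0.01,0.02,0,1],[0.01,-0.03,0,0,1],[0.01,-0.03,0,0,1],[0.01,-0.03,0,0,1],[0,-0.02,0,0,1],[0,0,0,0,1]])

```text
t: 30.85
eef_pos: [0.5642, -0.0437, 0.1792]
orientation: [0.999, -0.05, -0.0, -0.0]
force: [-0.9, 0.8, -1.0]
opening: 0.0003
```

```bash
python3 snap.py w15; python3 ov.py w15 1 30.5 6.1 240 60 4
```

```text
t 30.85 pos [ 0.5642 -0.0437  0.1792] jaw -5.71 q [ 9.988e-01 -4.980e-02 -0.000e+00 -1.000e-04] F [-0.92  0.8  -0.95] M [-0.063 -0.047 -0.042] open 0.0003 j [-0.23  0.23  1.61  0.    1.3  -0.13]
```

View pics/w15.png

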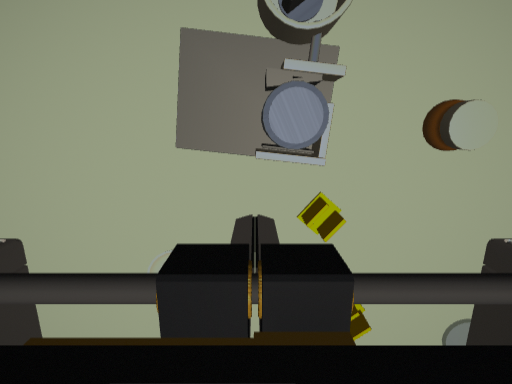

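View pics/w15o.png

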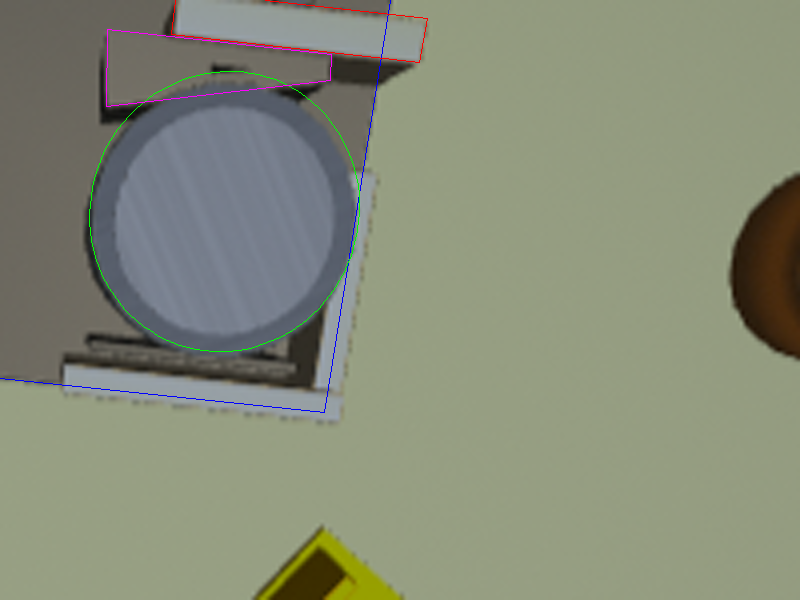

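```bash
python3 - <<'E'
from h import *
for n,(u,v,w,h,k) in {"scene":(90,80,320,200,2.5),"top":(140,90,310,190,2.5)}.items():
    im=capture(n)[:,:,::-1];cv2.imwrite(f"pics/{n}_end.png",im)
    b=cv2.imread(f"pics/{n}0.png")
    cv2.imwrite(f"pics/{n}_endz.png",cv2.resize(im[v:v+h,u:u+w],None,fx=k,fy=k,interpolation=cv2.INTER_CUBIC))
E
```

```text
(no output)
```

View pics/scene_endz.png

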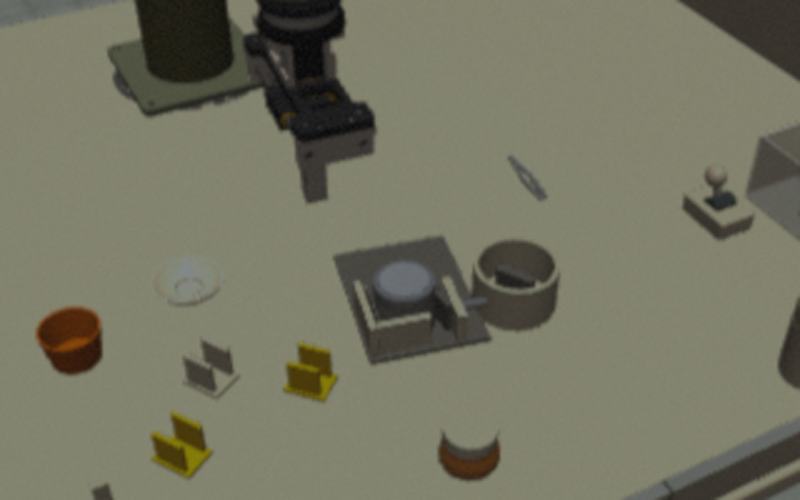

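View pics/top_endz.png

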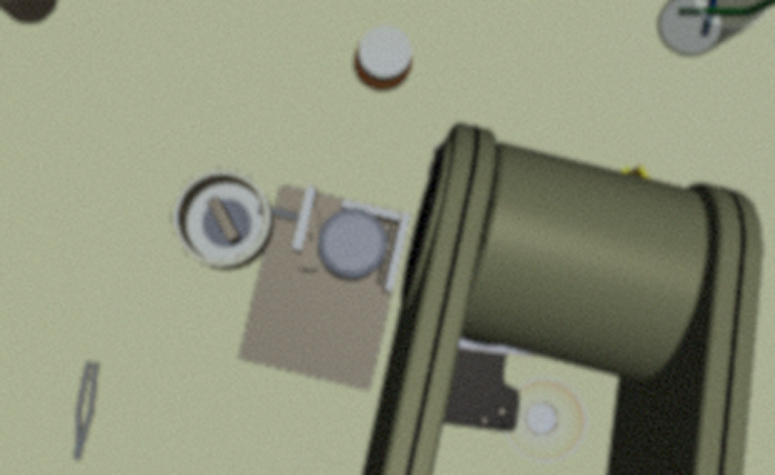

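```bash
python3 -c "
from cell import *
print(sign_off())"
```

```text
the job is handed in; nothing more can be done
None
```

The job is handed in at about 31 s. The knob is at its stop, and the wedge is jammed between the sliding cheek and the canister and released.

- **Knob:** I turned it clockwise until the wrist torque rose from about 0.2 to 0.9 N m. In the next picture the sliding cheek's face lay on the closed line at holder y +36.5 mm.
- **Wedge placing:** I lifted it by its two ends and set it standing on the floor plate in front of the gap. Its nose looked too close to the cheek's front edge, so I regripped it and moved it 2 mm in −y.
- **Wedge push:** I pushed it with closed fingers, the horizontal force rising steadily to about 14.7 N, then backed away. There was also about 8.6 N vertically on the tool during the push.

**Last checks:**
- The wedge stands upright with its nose at about holder x +29 mm, inside the +26 to +36 range.
- Its heel stands about 15 mm out of the cheek's front edge, a little more than the 10 mm in the text.
- The canister is upright and sits at its seat, against the pad and the back stop. The cheek had not been forced back.
- Tub, dish, tweezers, jar and light switch looked unmoved in the last pictures. I judged that by eye and did not measure them.
- I did not test the tightness by pulling on the wedge or canister. The evidence is the push force and that the wedge stayed put after the release.

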